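# Move a frozen cool pack into a shipper with a flat lifter

## Robot

A 6-joint arm with a two-finger parallel gripper is mounted at the origin on a cart in front of the work surface, level with it; the furniture and walls round the work are solid. World frame = base frame: x ahead of the robot, y to its left, z up, the work surface at z = 0. Lengths are in m, angles in degrees, forces in N, time in s.
With the tool pointing down it reaches from about 0.3 to 0.75 m from the base axis. Payload 8.5 kg.
Tool frame: the origin (TCP) lies midway between the tips of the shut fingers; the grasp point (between the pads) lies 19 mm behind it; z points along the fingers, y is the line along which they close (so a half turn about z gives the same grasp; the last joint's range is limited). The gripper opens to 85 mm and grips with 20 to 120 N. Pads are 22 mm wide; open, the fingers measure 114 mm over their backs; the gripper's body (76 mm by 85 mm) begins 54 mm behind the grasp point. The pads swing forward as they close: fully open they stand 13 mm farther back than shut.
Start: joints at [-76.794, 21.807, 74.336, -0, 83.858, -12.336], TCP at [0.237, -0.496, 0.231] pointing down, gripper open.
Joint ranges: [-178.18, 178.18], [-50.72, 133.34], [12.68, 142.11], [-81.47, 261.47], [9.98, 163.14], [-165.26, 165.26]. Speed limits (degrees/s): [136.94, 136.94, 180, 180, 180, 180].

## Interface

Orientations are given as a 3x3 rotation matrix whose columns are the frame's x, y, z axes.
In Python, from rig import observe, optics, order, spotter gives the robot as it stands.
- The arm moves only by the tool move_arm, never from a script. Its argument "series" is text: rows parted by semicolons, each of 5 numbers parted by spaces: the shift along the tool's x, y, z in cm, then the turn about the tool's z in degrees, then the opening, from -1 (shut) to 1 (fully open). A call has 1 to 8 rows; each row is the pose to reach, as a shift and turn from the pose commanded when the call began, along the tool's axes at that moment; what a row does not reach only later rows make up. A row lasts 1/8 s, in which the tool goes at most 62.5 mm and 10.7 degrees, less where a joint would pass 70% of its speed; a pose out of reach is approached as far as the arm can. A call with a gripper value outside its range is refused whole. The fingers move at their own pace and stop on an object; "force" is the grip in N (left out, the last holds). Time passes only in rows, so rows that repeat a pose let the fingers close. It gives the time, the measured TCP pose, the force, the opening and the grip force at its end, in the units of the state.
- observe(): the state, without advancing time (a new reading comes with each control period).
- optics.get_image(name): name is "scene" or "top" or "wrist"; returns a dict with "pixels" (384x512x3 uint8, blue, green, red), "camera_matrix" (3x3 intrinsics, pixels), "rvec" (rotation vector, rad) and "tvec" (3), from world to camera coordinates, as OpenCV has them. Camera axes: x right, y down, z forward; pixel columns grow to the right and rows downward; lengths in m; the calibration is good to about 2 mm. A picture is of the moment at which its call begins. There is no depth.
- order.close_job(): hands the job in; it is judged then, once.
Trained networks look in the newest picture that a camera, given by its name, has taken for a name from the list of things; names that differ only in an ending like _2 or _b are one class to them, and where a whole thing is asked for, a point or a joint stands for the part that bears it (a point fixed in the world has none). Each returns a list of dicts, best first, with "score" (0 to 1); they miss things now and then, are a little off and sometimes report something else, mostly with a low value. They report only what shows in the picture. A call takes as long as a camera call.
- spotter.find_in(thing, camera): "point" ([x, y, z] in m, in world coordinates, good to about 4 mm: the middle of the surface that is visible of it).
- spotter.cut_out(thing, camera): "pixels" (384x512 bool, what is visible of it).
- spotter.mark_of(thing, camera): "point" ([x, y, z] in m, in world coordinates, good to about 4 mm: a listed point, or the origin of a listed thing).
The state is a dict: "time_s": time; "q": joint angles; "qvel": joint speeds; "joint_efforts": joint torques, N m; "position": TCP position; "tool_rot": TCP orientation; "ft_force": force on the tool from outside, world axes, zero at the start; "wrist_torque": the same for the moment, N m; "grip_width": finger opening in m; "gripper_force": force on a finger pad.
Only numpy, scipy, OpenCV 4.12 (cv2) and the standard library are available. Lean on these libraries where they do the work, as an engineer would, in place of code of your own. Each camera call takes 0.05 s, during which the arm holds its last target. There are 200 camera calls.

## Task

Pack the shipment: with the steel lifter, slide its blade under the blue cool pack in the grey freezer tray, lift the pack out and lay it flat on the ribs of the empty front cradle of the white foam shipper. The pack is frozen hard, so the gripper and arm must not touch it; keep it level, do not drop it, and leave the dropper bottle in front of the big carton, the temperature logger to its left and the two boxes in the shipper where they are. Finally draw the lifter out and put it down flat on the bare table.

Things in the scene. Friction and masses are not known exactly. Their poses are not given: they have to be found in the camera images.
- lifter: steel lifter (spatula), loose, 0.32 kg. Blade 90 mm wide (y), 3 mm thick, from x = -60 to +90 mm (front edge), lying flat. Origin: middle of the blade's underside at the upstand; z up. The 22 mm high upstand across the blade at x = 0 stops a load, which lies in front of it. Above, on a bent rod at x = -60 to -28 mm, is a level black grip: x -65 to +35 mm, 26 mm wide (y), z 81 to 109 mm
- lifter_grip (a point): middle of the lifter's black grip near the balance point: x = -12, z = 95 mm in the lifter's frame; pinch from above across the 26 mm width (lifter's y)
- lifter_tip (a point): middle of the lifter blade's front edge (x = +90 mm, z = 1.5 mm in the lifter's frame)
- cool_pack: blue moulded cool pack, 90 mm (x) by 180 mm (y; white cap at the -y end, the block runs from y = -75 to +90 mm) by 30 mm high, about 0.36 kg. Origin: centre of its underside. It starts in the grey freezer tray, lying on its ribs
- freezer_tray: grey plastic freezer tray, does not move. Origin: on the table under the cradle's middle; front faces -x. Inside 104 (x) by 196 mm (y); walls 5 mm thick, 34 mm high; floor 4 mm thick. Two ribs along x at y = +-63 mm (8 mm wide, tops at z = 13 mm) hold the pack 9 mm above the floor. For the blade the front wall (x = -57 to -52 mm) is cut away down to the floor between y = -58 and +58 mm
- shipper: white foam shipper, does not move. Origin: on the table under the front cradle's middle; front faces -x. Cradle 108 (x) by 200 mm (y) inside; walls 12 mm thick, 38 mm high; floor 4 mm thick; two 8 mm wide ribs along x at y = +-63 mm, tops at z = 13 mm; front wall (x = -66 to -54 mm) cut away to the floor between y = -58 and +58 mm. Behind (x = 66 to 122 mm) a compartment holds two boxes
- box_left: small blue-and-white card box, 46 x 75 x 33 mm, in the shipper's rear compartment on its left; origin: centre of its underside; to be left alone
- box_right: small red-and-white card box, 46 x 75 x 33 mm, in the shipper's rear compartment on its right; origin: centre of its underside; to be left alone
- dropper_bottle: brown dropper bottle, 33 mm across, 102 mm tall, standing on the table in front of the big carton of packing paper; origin: centre of its base; to be left alone
- thermo_logger: white temperature logger, 56 x 95 x 20 mm, lying on the table at the far left, beyond the freezer tray; origin: centre of its underside; to be left alone
- paper_carton: big brown open carton, does not move, an obstacle behind the work: in its frame its walls stand on a rectangle x -122 to +178 mm, y -75 to +205 mm; 175 mm high on its -x and -y sides, 295 mm on the others

How it is judged:
By the outcome, as a careful person would: the job done as asked, in the order asked, and still so for the second after the job is handed in, with the robot touching nothing.
It also fails if it takes over 69 s, if anything falls off the work surface, if the arm or the gripper's body presses on something with over 40 N, if the wrist force passes 120 N, or if a joint passes its speed limit or range.

## Working session

There is one attempt and no reset: what is moved stays moved. The work goes in short steps, Python scripts to look and compute and a tool call to move; the robot and the scene stay as the last step left them, time stands still between calls to the robot, and variables do not carry over. Pictures are saved under pics/ and viewed, at most 10 in all, crops included, and the job is handed in when it is done.

Besides the shell and the picture viewer there is one more tool, called after ">>>" as name(argument=value, ...) on one line, values as JSON. move_arm: Moves the arm, as the interface text tells. Its arguments: {"type":"object","properties":{"series":{"type":"string"},"force":{"type":"number"}},"required":["series"]}

```bash
mkdir -p pics; ls; python3 - <<'E'
from rig import observe, optics, order, spotter
import cv2,numpy as np
s=observe();print(s)
ims=[]
for c in("scene","top"):
    i=optics.get_image(c);ims.append(i["pixels"]);print(c,i["rvec"],i["tvec"],np.array(i["camera_matrix"]).tolist())
    cv2.imwrite(f"pics/{c}0.png",i["pixels"])
    for t in("lifter","lifter_grip","lifter_tip","cool_pack","freezer_tray","shipper","box_left","box_right","dropper_bottle","thermo_logger","paper_carton"):
        r=spotter.mark_of(t,c);print(t,[(np.round(d["point"],4).tolist(),round(d["score"],2)) for d in r[:2]])
print(observe()["time_s"])
E
```

```text
pics
{'time_s': 0.0, 'q': array([-7.67930591e+01,  2.18419755e+01,  7.43866951e+01, -9.43045811e-04,
        8.38568559e+01, -1.23372187e+01]), 'qvel': array([-0.01593041, -0.01995292, -0.01821923, -0.01404598,  0.00114862,
       -0.02890068]), 'joint_efforts': array([-1.91903870e-03, -4.48467886e+01, -2.31282395e+01, -3.41555897e-04,
        4.75445166e-03, -2.84204054e-05]), 'position': array([ 0.23707513, -0.49594955,  0.23069111]), 'tool_rot': array([[ 9.02252497e-01,  4.31207959e-01, -3.56971464e-04],
       [ 4.31208000e-01, -9.02251384e-01,  1.44949882e-03],
       [ 3.02957429e-04, -1.46174288e-03, -9.99998886e-01]]), 'ft_force': array([ 0.29302133, -0.7830976 ,  0.83103332]), 'wrist_torque': array([ 0.03504094, -0.02287454, -0.05619907]), 'gripper_force': 0.0, 'grip_width': 0.08533962751228318}
scene [ 1.33510678 -2.171228    0.94750242] [0.14347246 0.47156706 1.11035285] [[476.72207681109285, 0.0, 250.03327075423923], [0.0, 476.72207681109285, 188.34088286022887], [0.0, 0.0, 1.0]]
lifter [([0.4468, -0.2099, 0.0006], 0.58)]
lifter_grip [([0.4408, -0.2171, 0.094], 0.93)]
lif
[... 333 characters left out ...]
0.59)]
paper_carton []
top [ 2.13950926 -2.12608525  0.21588075] [-0.14417325  0.60681685  1.26391863] [[412.8469912278596, 0.0, 257.33923329446714], [0.0, 412.8469912278596, 189.53508329441618], [0.0, 0.0, 1.0]]
lifter [([0.4469, -0.202, -0.0012], 0.66)]
lifter_grip [([0.4405, -0.2135, 0.0922], 0.55)]
lifter_tip [([0.4873, -0.1235, 0.0031], 0.77)]
cool_pack [([0.4473, 0.1965, 0.0134], 0.97)]
freezer_tray [([0.4462, 0.1997, 0.0019], 0.87)]
shipper [([0.5754, -0.3264, 0.0006], 0.96)]
box_left [([0.6737, -0.3368, 0.0048], 0.56)]
box_right [([0.6297, -0.4135, 0.0043], 0.91)]
dropper_bottle [([0.4477, 0.2028, 0.0001], 0.51), ([0.549, -0.0993, -0.0035], 0.46)]
thermo_logger []
paper_carton []
1.2
```

View pics/scene0.png

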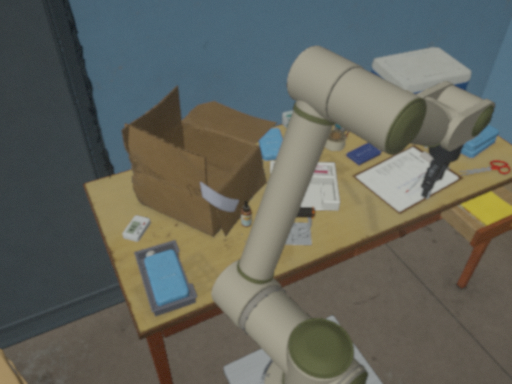

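View pics/top0.png

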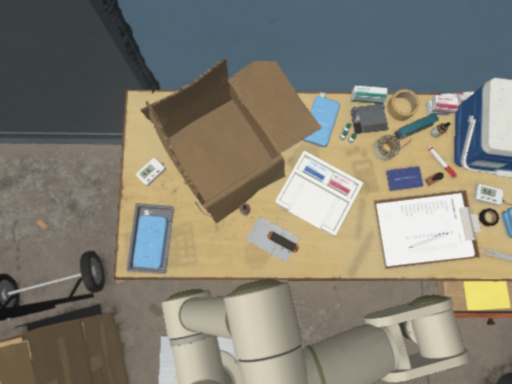

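The scene picture shows the freezer tray and pack at lower left (165,275), with the shipper at (315,185) partly hidden by the arm. The top picture shows the tray with the pack at (151,238) and its cap at the far end. It also shows the lifter at (274,239), the bottle at (245,209), the shipper at (320,192) with its empty cradle to the lower left, and the carton corner near (216,216).

Next I move above the lifter.

>>> move_arm(series="5 -2.7 -3 -6 1; 10 -5.5 -5 -12 1; 15 -8.2 -5 -18 1; 20 -11 -5 -24 1; 25 -13.7 -5 -31 1; 30.5 -16.5 -5 -37 1; 30.5 -16.5 -5 -37 1; 30.5 -16.5 -5 -37 1")

```text
time_s: 2.2
position: [0.4411, -0.2161, 0.2813]
tool_rot: [[0.461, 0.887, -0.0], [0.887, -0.461, -0.0], [-0.0, -0.0, -1.0]]
ft_force: [0.1, 0.3, -0.1]
grip_width: 0.0853
gripper_force: 0.0
```

```bash
cat > h.py <<'E'
from rig import observe, optics, order, spotter
import cv2,numpy as np
from scipy.optimize import minimize
def proj(im,P):
    return cv2.projectPoints(np.asarray(P,float),np.array(im["rvec"],float),np.array(im["tvec"],float),np.array(im["camera_matrix"],float),None)[0][:,0]
def world(pose,P):
    x,y,a=pose;P=np.asarray(P,float);c,s=np.cos(a),np.sin(a)
    return np.c_[x+c*P[:,0]-s*P[:,1],y+s*P[:,0]+c*P[:,1],P[:,2]]
def box(x0,x1,y0,y1,z0,z1): return [(x,y,z) for x in(x0,x1) for y in(y0,y1) for z in(z0,z1)]
def sil(im,pose,parts):
    m=np.zeros((384*4,512*4),np.uint8)
    for p in parts:
        q=cv2.convexHull((proj(im,world(pose,p))*4+1.5).astype(np.float32))
        cv2.fillConvexPoly(m,np.round(q).astype(np.int32),1)
    return cv2.resize(m.astype(np.float32),(512,384),interpolation=cv2.INTER_AREA)
def fit(im,mask,pose,parts):
    M=mask.astype(np.float32)
    def f(p):
        S=sil(im,(p[0]/100,p[1]/100,p[2]/10),parts); return 1-np.minimum(S,M).sum()/np.maximum(S,M).sum()
    b=None
    for k in range(2):
        p0=np.array([pose[0]*100,pose[1]*100,pose[2]*10]) if b is None else b.x
        b=minimize(f,p0,method="Nelder-Mead",options=dict(initial_simplex=[p0,p0+[1.5,0,0],p0+[0,1.5,0],p0+[0,0,1.5]],xatol=.005,fatol=1e-5))
    return (round(b.x[0]/100,4),round(b.x[1]/100,4),round(np.degrees(b.x[2]/10),2),round(1-b.fun,3))
LIFT=[box(-.06,.09,-.045,.045,0,.003),box(-.001,.001,-.045,.045,0,.022),box(-.065,.035,-.013,.013,.081,.109),box(-.06,-.05,-.005,.005,0,.09)]
PACK=[box(-.045,.045,-.075,.09,.013,.043),box(-.012,.012,-.09,-.075,.018,.038)]
TRAY=[box(-.057,.057,-.103,.103,0,.034)]
SHIP=[box(-.066,.134,-.112,.112,0,.038)]
E
python3 - <<'E'
from h import *
s=observe();print(s["time_s"],s["position"],s["tool_rot"][:,0],s["ft_force"])
R=np.radians
for c in("top","scene","wrist"):
    im=optics.get_image(c);cv2.imwrite(f"pics/{c}1.png",im["pixels"])
    print(c,np.linalg.norm(im["tvec"]),-cv2.Rodrigues(np.array(im["rvec"]))[0].T@np.array(im["tvec"]))
    for t,p0,parts in(("lifter",(.445,-.205,R(63)),LIFT),("cool_pack",(.447,.197,R(88)),PACK),("freezer_tray",(.447,.197,R(88)),TRAY),("shipper",(.576,-.326,R(-33)),SHIP)):
        r=spotter.cut_out(t,c)
        for d in r[:1]:
            m=np.array(d["pixels"]);
            print(t,round(d["score"],2),m.sum(),fit(im,m,p0,parts))
E
```

```text
2.2 [ 0.44106113 -0.21605279  0.28130378] [ 4.61248437e-01  8.87270962e-01 -3.45890600e-04] [ 0.14385324  0.26914436 -0.09278539]
top 1.4094335416849215 [ 0.36567801 -0.11788377  1.35605528]
lifter 0.67 455 (np.float64(0.4448), np.float64(-0.2027), np.float64(59.63), np.float64(0.342))
cool_pack 0.68 1564 (np.float64(0.4512), np.float64(0.1975), np.float64(85.97), np.float64(0.903))
freezer_tray 0.71 1233 (np.float64(0.4532), np.float64(0.2032), np.float64(85.97), np.float64(0.367))
shipper 0.92 2775 (np.float64(0.5963), np.float64(-0.337), np.float64(-29.43), np.float64(0.642))
scene 1.2148429083490855 [-0.37571627  0.35055555  1.10081396]
lifter 0.75 1434 (np.float64(0.445), np.float64(-0.2066), np.float64(61.11), np.float64(0.886))
cool_pack 0.81 1743 (np.float64(0.4535), np.float64(0.195), np.float64(84.49), np.float64(0.918))
freezer_tray 0.73 1120 (np.float64(0.4528), np.float64(0.2011), np.float64(85.01), np.float64(0.359))
shipper 0.72 2596 (np.float64(0.5724), np.float64(-0.3283), np.float64(-29.75), np.float64(0.786))
wrist 0.6539360013242418 [ 0.47177131 -0.1570282   0.42474259]
lifter 0.8 6120 (np.float64(0.4449), np.float64(-0.2044), np.float64(61.74), np.float64(0.961))
cool_pack 0.45 6166 (np.float64(0.447), np.float64(0.197), np.float64(88.0), np.float64(0.0))
shipper 0.81 15973 (np.float64(0.5727), np.float64(-0.3264), np.float64(-29.21), np.float64(0.767))
```

View pics/wrist1.png

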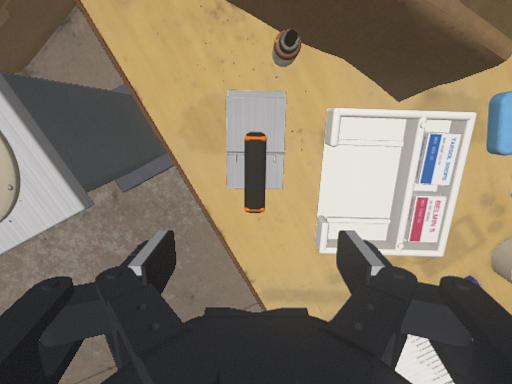

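```bash
python3 - <<'E'
from h import *
im=optics.get_image("wrist");img=im["pixels"]
# floor region of the shipper outlines: annotate model; save enlarged overlay
o=cv2.resize(img,(800,600))
def draw(pose,P,col):
    q=proj(im,world(pose,P))*[800/512,600/384];cv2.polylines(o,[np.round(q).astype(np.int32)],True,col,1)
def rect(x0,x1,y0,y1,z):return[(x0,y0,z),(x1,y0,z),(x1,y1,z),(x0,y1,z)]
p=(.5727,-.3264,np.radians(-29.21))
draw(p,rect(-.066,.134,-.112,.112,.038),(0,0,255));draw(p,rect(-.054,.054,-.1,.1,.038),(0,255,0));draw(p,rect(-.054,.054,-.1,.1,.004),(255,0,0))
l=(.4449,-.2044,np.radians(61.74))
draw(l,rect(-.06,.09,-.045,.045,.003),(0,0,255));draw(l,rect(-.065,.035,-.013,.013,.109),(0,255,0))
cv2.imwrite("pics/wrist1o.png",o)
E
```

```text
(no output)
```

View pics/wrist1o.png

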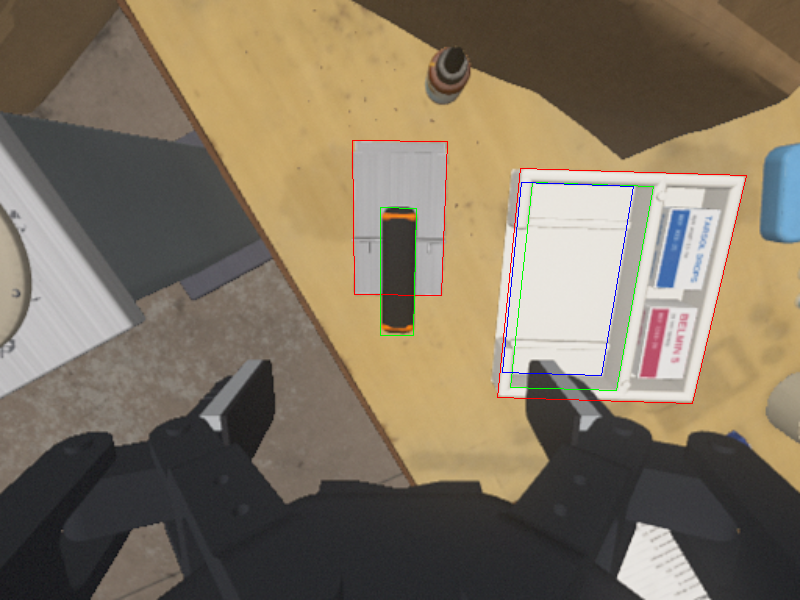

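The overlay matches the lifter (blade at 353–447, 141–295 and grip at 398,270) and fits the shipper (497–745, 168–402) closely. Next I descend and grasp.

>>> move_arm(series="0 -0.2 5 0.8 1; 0 -0.2 10 0.8 1; 0 -0.2 15 0.8 1; 0 -0.2 18 0.8 1; 0 -0.2 20.5 0.8 1; 0 -0.2 20.5 0.8 1; 0 -0.2 20.5 0.8 -1; 0 -0.2 20.5 0.8 -1", force=110)

```text
time_s: 4.0
position: [0.4399, -0.2153, 0.0774]
tool_rot: [[0.473, 0.881, 0.002], [0.881, -0.473, -0.001], [-0.0, 0.002, -1.0]]
ft_force: [0.4, 0.6, 0.3]
grip_width: 0.051
gripper_force: 0.0
```

>>> move_arm(series="0 0 0 0 -1; 0 0 0 0 -1; 0 0 0 0 -1; 0 0 0 0 -1")

```text
time_s: 4.5
position: [0.4399, -0.2153, 0.0771]
tool_rot: [[0.473, 0.881, 0.001], [0.881, -0.473, -0.001], [-0.0, 0.002, -1.0]]
ft_force: [-0.0, 0.3, 6.1]
grip_width: 0.0246
gripper_force: 108.1
```

>>> move_arm(series="0 0 -2 0 -1; 0 0 -6 0 -1; 3 -1.8 -10 -4 -1; 7 -4 -10 -9 -1; 11 -6.2 -10 -14 -1; 15 -8.5 -10 -19 -1; 18.8 -10.7 -10 -23 -1; 18.8 -10.7 -10 -23 -1")

```text
time_s: 5.5
position: [0.4333, 0.0037, 0.1762]
tool_rot: [[0.087, 0.996, -0.001], [0.996, -0.087, 0.001], [0.001, -0.001, -1.0]]
ft_force: [0.1, -0.1, -2.4]
grip_width: 0.0242
gripper_force: 108.9
```

```bash
cat >> h.py <<'E'
def rect(x0,x1,y0,y1,z):return[(x0,y0,z),(x1,y0,z),(x1,y1,z),(x0,y1,z)]
def mask(t,c):
    r=spotter.cut_out(t,c); return (np.array(r[0]["pixels"]),round(r[0]["score"],2)) if r else (None,0)
E
python3 - <<'E'
from h import *
s=observe();print(s["time_s"],s["position"],s["tool_rot"].round(4).tolist(),s["ft_force"],s["grip_width"])
im=optics.get_image("wrist");cv2.imwrite("pics/wrist2.png",im["pixels"])
pk=None
for c in("wrist","top"):
    im=optics.get_image(c)
    mp,a=mask("cool_pack",c);mt,b=mask("freezer_tray",c)
    print(c,a,b)
    if mp is not None:
        f=fit(im,mp,(.4525,.196,np.radians(85)),PACK);print("pack",f); pk=pk or f
        if mt is not None: print("tray",fit(im,mp|mt,(.4525,.197,np.radians(85)),TRAY))
im=optics.get_image("wrist");o=cv2.resize(im["pixels"],(800,600))
def draw(pose,P,col):
    q=proj(im,world(pose,P))*[800/512,600/384];cv2.polylines(o,[np.round(q).astype(np.int32)],True,col,1)
p=(pk[0],pk[1],np.radians(pk[2]))
draw(p,rect(-.045,.045,-.075,.09,.043),(0,0,255));draw(p,rect(-.057,.057,-.103,.103,.034),(0,255,0))
cv2.imwrite("pics/wrist2o.png",o)
E
```

```text
5.5 [0.43327973 0.00371488 0.17619664] [[0.0872, 0.9962, -0.001], [0.9962, -0.0872, 0.0006], [0.0005, -0.0011, -1.0]] [ 0.09729699 -0.09364527 -2.38350819] 0.02424544689196463
wrist 0.8 0.67
pack (np.float64(0.4482), np.float64(0.1989), np.float64(84.83), np.float64(0.948))
tray (np.float64(0.4485), np.float64(0.2003), np.float64(85.56), np.float64(0.946))
top 0.81 0.73
pack (np.float64(0.4524), np.float64(0.2031), np.float64(88.54), np.float64(0.71))
tray (np.float64(0.4579), np.float64(0.2047), np.float64(86.13), np.float64(0.747))
```

View pics/wrist2o.png

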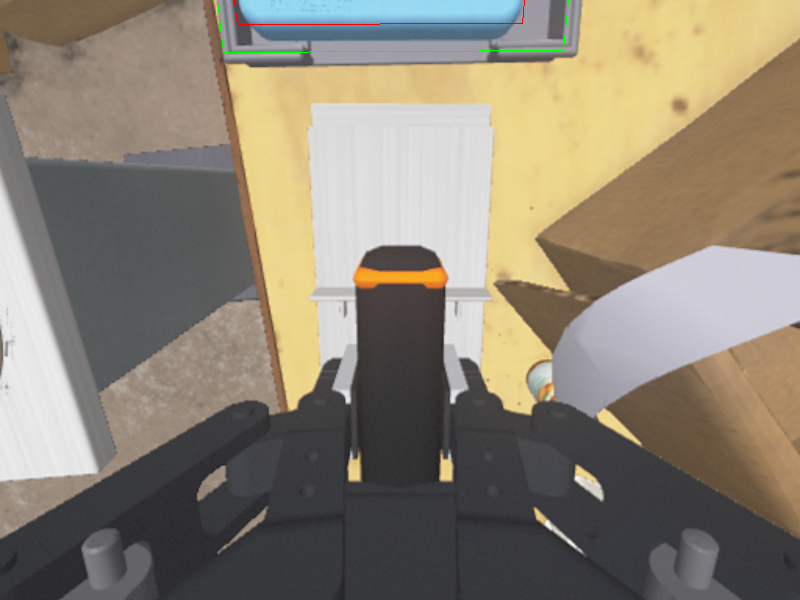

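The picture shows the blade tip at row 105, the tray front edge at row 55 with its opening at about 310–465, and the carton with its paper sheet on the right. The tray is cut off at the top of the frame, so I raise the arm to see all of it.

>>> move_arm(series="0 0 -6 0 -1; 0 0 -12 0 -1; 0 0 -18 0 -1; 0 0 -20 0 -1; 0 0 -20 0 -1; 0 0 -20 0 -1")

```text
time_s: 6.65
position: [0.4338, 0.0012, 0.3749]
tool_rot: [[0.092, 0.996, -0.003], [0.996, -0.092, 0.001], [0.001, -0.003, -1.0]]
ft_force: [0.4, -0.1, -3.3]
grip_width: 0.0243
gripper_force: 110.2
```

```bash
python3 - <<'E'
from h import *
s=observe();print(s["time_s"],s["position"],s["tool_rot"].round(4).tolist(),s["ft_force"],s["grip_width"])
im=optics.get_image("wrist");c="wrist"
mp,a=mask("cool_pack",c);mt,b=mask("freezer_tray",c);print(a,b)
pk=fit(im,mp,(.449,.199,np.radians(85)),PACK);print("pack",pk)
tr=fit(im,mp|mt,(.449,.2,np.radians(85)),TRAY);print("tray",tr)
ml,b=mask("lifter",c);
y,x=s["position"][1],s["position"][0];a=np.arctan2(*s["tool_rot"][1::-1,0]);print("yaw",np.degrees(a))
print(cv2.Rodrigues(np.array(im["rvec"]))[0].round(3).tolist(),im["tvec"])
o=im["pixels"].copy();o=cv2.resize(o,(800,600))
def draw(pose,P,col):
    q=proj(im,world(pose,P))*[800/512,600/384];cv2.polylines(o,[np.round(q).astype(np.int32)],True,col,1)
p=(pk[0],pk[1],np.radians(pk[2]))
draw(p,rect(-.045,.045,-.075,.09,.043),(0,0,255))
p=(tr[0],tr[1],np.radians(tr[2]))
draw(p,rect(-.057,.057,-.103,.103,.034),(0,255,0));draw(p,rect(-.057,-.052,-.058,.058,.004),(0,255,255))
z=s["position"][2]-.0771
l=(x+.012*np.cos(a),y+.012*np.sin(a),a)
draw(l,rect(-.06,.09,-.045,.045,z+.003),(0,0,255))
cv2.imwrite("pics/wrist3o.png",o)
E
```

```text
6.65 [0.43383677 0.00122599 0.37486329] [[0.0921, 0.9958, -0.0026], [0.9958, -0.0921, 0.0008], [0.0005, -0.0027, -1.0]] [ 0.39212159 -0.11117663 -3.29122634] 0.024318989231112483
0.72 0.7
pack (np.float64(0.4487), np.float64(0.1988), np.float64(85.5), np.float64(0.94))
tray (np.float64(0.4526), np.float64(0.2094), np.float64(83.97), np.float64(0.938))
yaw 84.71816054180425
[[0.996, -0.092, -0.004], [-0.088, -0.961, 0.264], [-0.028, -0.262, -0.965]] [-0.43017223 -0.03306307  0.53001518]
```

View pics/wrist3o.png

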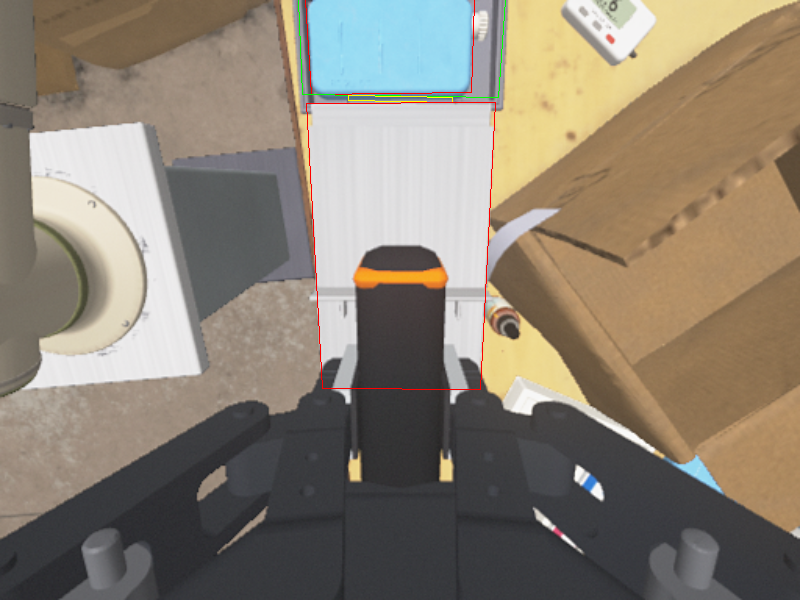

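The picture shows the pack at (310–473, 0–93) and the tray front edge near row 100, aligned with the blade (309–493). The logger is at upper right, clear of the work. Next I lower to just above the table and check the blade's height by light contact.

>>> move_arm(series="0 0 6 -0.7 -1; 0 0 12 -0.7 -1; 0 0 18 -0.7 -1; 0 0 24 -0.7 -1; 0 0 27.5 -0.7 -1; 0 0 29 -0.7 -1; 0 0 29 -0.7 -1; 0 0 29 -0.7 -1")

```text
time_s: 7.85
position: [0.4346, 0.0012, 0.0869]
tool_rot: [[0.079, 0.997, 0.001], [0.997, -0.079, -0.0], [-0.0, 0.001, -1.0]]
ft_force: [-0.6, -0.3, -2.6]
grip_width: 0.025
gripper_force: 109.9
```

>>> move_arm(series="0 0 0.15 0 -1; 0 0 0.3 0 -1; 0 0 0.3 0 -1")

```text
time_s: 8.22
position: [0.4342, 0.0013, 0.0834]
tool_rot: [[0.079, 0.997, 0.0], [0.997, -0.079, -0.0], [-0.0, 0.0, -1.0]]
ft_force: [0.3, -0.0, -3.4]
grip_width: 0.0246
gripper_force: 109.9
```

>>> move_arm(series="0 0 0.1 0 -1; 0 0 0.2 0 -1; 0 0 0.2 0 -1")

```text
time_s: 8.6
position: [0.4341, 0.0013, 0.0812]
tool_rot: [[0.079, 0.997, -0.0], [0.997, -0.079, 0.0], [0.0, -0.0, -1.0]]
ft_force: [0.2, 0.2, -3.1]
grip_width: 0.0242
gripper_force: 109.9
```

>>> move_arm(series="0 0 0.1 0 -1; 0 0 0.1 0 -1")

```text
time_s: 8.85
position: [0.4341, 0.0013, 0.0802]
tool_rot: [[0.079, 0.997, -0.0], [0.997, -0.079, 0.0], [0.0, -0.0, -1.0]]
ft_force: [-1.5, 0.3, -3.5]
grip_width: 0.0247
gripper_force: 109.9
```

>>> move_arm(series="0 0 0.1 0 -1; 0 0 0.1 0 -1")

```text
time_s: 9.1
position: [0.4341, 0.0013, 0.0793]
tool_rot: [[0.079, 0.997, -0.0], [0.997, -0.079, 0.0], [0.0, -0.0, -1.0]]
ft_force: [0.4, -0.3, -3.5]
grip_width: 0.0245
gripper_force: 109.9
```

>>> move_arm(series="0 0 0.1 0 -1; 0 0 0.1 0 -1")

```text
time_s: 9.35
position: [0.4341, 0.0013, 0.0783]
tool_rot: [[0.08, 0.997, -0.0], [0.997, -0.08, 0.0], [0.0, -0.0, -1.0]]
ft_force: [0.0, 0.7, -3.2]
grip_width: 0.0243
gripper_force: 109.9
```

```bash
python3 - <<'E'
from h import *
s=observe();print(s["time_s"],s["position"],s["wrist_torque"],s["ft_force"])
im=optics.get_image("wrist")["pixels"];cv2.imwrite("pics/wrist4.png",im)
cv2.imwrite("pics/wrist4c.png",cv2.resize(im[0:220,110:400],(790,600),interpolation=cv2.INTER_CUBIC))
E
```

```text
9.35 [0.43413082 0.00133016 0.0782583 ] [-0.0500733  -0.02988453 -0.00780675] [ 0.04242301  0.70972682 -3.16304621]
```

View pics/wrist4c.png

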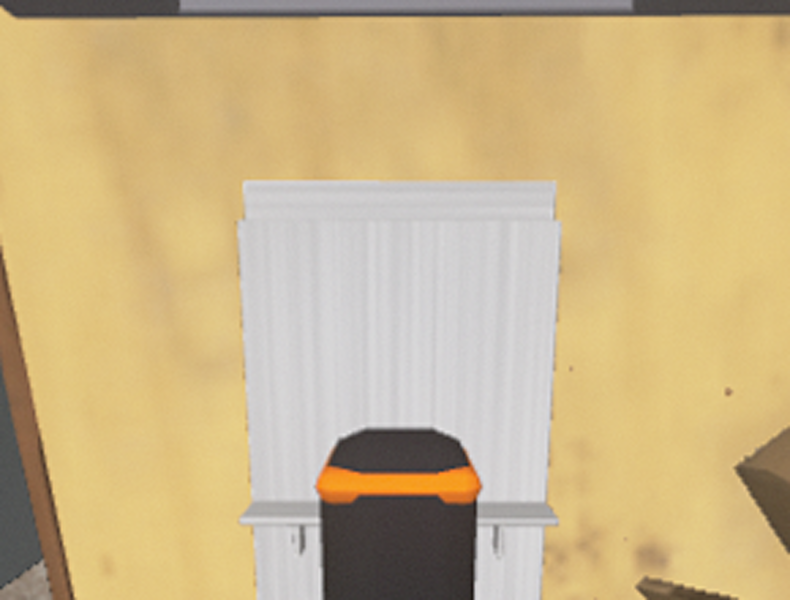

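The view shows the tray opening at columns 180–633 (centre 406), and the blade at 244–555 (centre 400) is level and parallel to it. The contact test shows a droop of under 1.2 mm. I raise 5 mm and slide in.

>>> move_arm(series="0 0.1 -0.5 0 -1; 1.5 0.1 -0.5 0 -1; 3.5 0.1 -0.5 0 -1; 5.5 0.1 -0.5 0 -1; 7.5 0.1 -0.5 0 -1; 7.5 0.1 -0.5 0 -1")

```text
time_s: 10.15
position: [0.4409, 0.0776, 0.0833]
tool_rot: [[0.077, 0.997, -0.0], [0.997, -0.077, 0.0], [0.0, -0.0, -1.0]]
ft_force: [-0.5, -0.3, -3.2]
grip_width: 0.0243
gripper_force: 110.2
```

>>> move_arm(series="1.5 0 0 0 -1; 3 0 0 0 -1; 4 0 0 0 -1; 5 0 0 0 -1; 5.5 0 0 0 -1; 5.5 0 0 0 -1")

```text
time_s: 10.9
position: [0.4455, 0.131, 0.0833]
tool_rot: [[0.079, 0.997, -0.0], [0.997, -0.079, -0.0], [-0.0, -0.0, -1.0]]
ft_force: [-0.7, 0.9, -3.5]
grip_width: 0.0245
gripper_force: 110.1
```

```bash
python3 - <<'E'
from h import *
s=observe();print(s["time_s"],s["position"],s["wrist_torque"],s["ft_force"])
im=optics.get_image("wrist");mp,a=mask("cool_pack","wrist");print(a,fit(im,mp,(.449,.199,np.radians(85)),PACK))
im=im["pixels"]
cv2.imwrite("pics/wrist5c.png",cv2.resize(im[0:240,96:416],(800,600),interpolation=cv2.INTER_CUBIC))
E
```

```text
10.9 [0.44550121 0.13103908 0.08329471] [-0.01145482 -0.01674811  0.06631394] [-0.72030624  0.85577955 -3.49546562]
0.73 (np.float64(0.4505), np.float64(0.1958), np.float64(84.98), np.float64(0.872))
```

View pics/wrist5c.png

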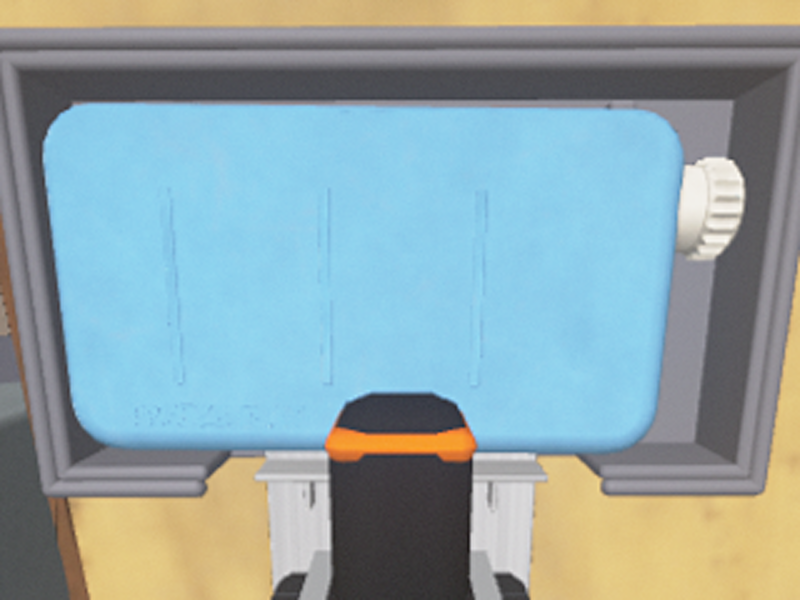

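The pack is centred over the blade, with its underside midpoint at about column 396 and the blade's at 400. The upstand is a few millimetres short of it, so I creep 5 mm closer and lift.

>>> move_arm(series="0.2 0 0 0 -1; 0.4 0 0 0 -1; 0.5 0 0 0 -1; 0.5 0 0 0 -1")

```text
time_s: 11.5
position: [0.4459, 0.1359, 0.0833]
tool_rot: [[0.079, 0.997, 0.0], [0.997, -0.079, -0.0], [-0.0, 0.0, -1.0]]
ft_force: [-0.5, -0.0, -3.1]
grip_width: 0.0245
gripper_force: 110.1
```

>>> move_arm(series="0 0 -0.3 0 -1; 0 0 -0.6 0 -1; 0 0 -1 0 -1; 0 0 -1.5 0 -1; 0 0 -2 0 -1; 0 0 -2 0 -1")

```text
time_s: 12.25
position: [0.4461, 0.1358, 0.1037]
tool_rot: [[0.079, 0.997, 0.001], [0.997, -0.079, 0.0], [0.0, 0.001, -1.0]]
ft_force: [0.2, 1.2, -6.5]
grip_width: 0.0248
gripper_force: 109.7
```

```bash
python3 - <<'E'
from h import *
s=observe();print(s["time_s"],s["position"],s["wrist_torque"],s["ft_force"])
im=optics.get_image("wrist")["pixels"]
cv2.imwrite("pics/wrist6c.png",cv2.resize(im[0:240,96:416],(800,600),interpolation=cv2.INTER_CUBIC))
E
```

```text
12.25 [0.44609871 0.13582417 0.10373729] [-0.23613072 -0.03586548 -0.00880813] [ 0.15254021  1.18371498 -6.4631251 ]
```

View pics/wrist6c.png

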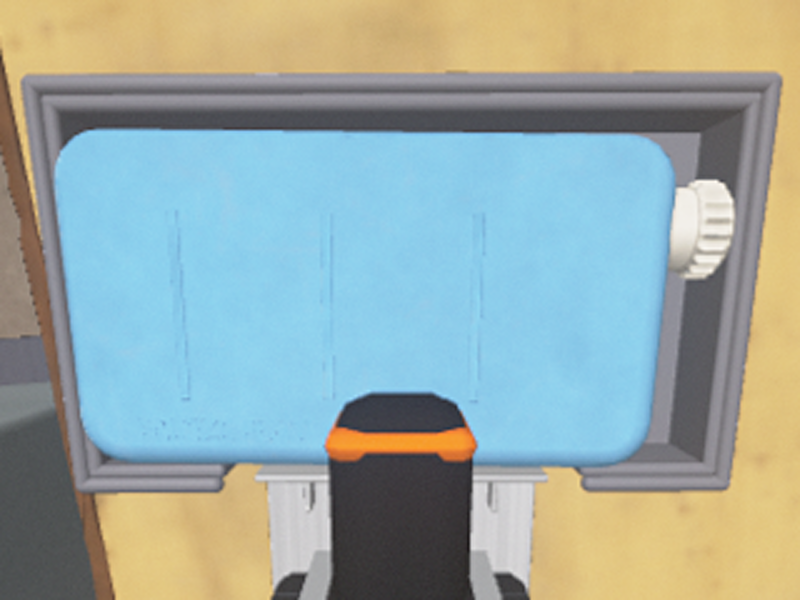

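The pack has lifted level, clear of the ribs, and rests against the upstand (row 470). I raise it well above the obstacles and then swing it across on the robot's side.

>>> move_arm(series="0 0 -1 0 -1; 0 0 -3 0 -1; 0 0 -6 0 -1; 0 0 -9.5 0 -1; 0 0 -13 0 -1; 0 0 -16.5 0 -1; 0 0 -18.5 0 -1; 0 0 -19 0 -1")

```text
time_s: 13.3
position: [0.4459, 0.1358, 0.2946]
tool_rot: [[0.079, 0.997, 0.002], [0.997, -0.079, 0.0], [0.0, 0.002, -1.0]]
ft_force: [1.3, 0.3, -8.3]
grip_width: 0.0244
gripper_force: 109.7
```

>>> move_arm(series="-0.7 -0.1 0 2 -1; -2 -0.4 0 6 -1; -4.2 -0.8 0 12 -1; -6.8 -1.3 0 19 -1; -9.4 -1.8 0 26 -1; -12 -2.4 0 33 -1; -14.5 -2.9 0 40 -1; -17 -3.3 0 47 -1")

```text
time_s: 14.3
position: [0.3984, -0.0319, 0.2923]
tool_rot: [[0.787, 0.617, -0.002], [0.617, -0.787, 0.001], [-0.001, -0.002, -1.0]]
ft_force: [0.3, -0.7, -7.1]
grip_width: 0.0243
gripper_force: 109.6
```

```bash
python3 - <<'E'
from h import *
for c in("top","scene","wrist"):
    im=optics.get_image(c);cv2.imwrite(f"pics/{c}7.png",im["pixels"])
    m,a=mask("shipper",c)
    if m is None: print(c,"none");continue
    m=cv2.morphologyEx(m.astype(np.uint8),cv2.MORPH_OPEN,np.ones((3,3)))
    n,l,st,_=cv2.connectedComponentsWithStats(m);k=1+np.argmax(st[1:,4]);h=cv2.convexHull(np.argwhere(l==k)[:,::-1].astype(np.int32))
    H=np.zeros((384,512),np.uint8);cv2.fillConvexPoly(H,h,1)
    print(c,a,m.sum(),H.sum(),st[1:,4],fit(im,H,(.5727,-.3264,np.radians(-29.5)),SHIP))
    for b in("box_left","box_right"):
        r=spotter.mark_of(b,c);print(b,[(np.round(d["point"],4),round(d["score"],2)) for d in r[:1]])
# refine from saved wrist1 overlay geometry: project with pose at that time is unavailable; top at full res
im=optics.get_image("top");o=cv2.resize(im["pixels"][130:260,250:390],(800,743),interpolation=cv2.INTER_CUBIC)[:600]
cv2.imwrite("pics/top7c.png",o)
E
```

```text
top 0.65 3606 4434 [3606] (np.float64(0.5767), np.float64(-0.326), np.float64(-29.37), np.float64(0.972))
box_left [(array([ 0.677 , -0.339 ,  0.0048]), 0.84)]
box_right [(array([ 0.631 , -0.4148,  0.0029]), 0.64)]
scene 0.72 1135 2052 [1135] (np.float64(0.5691), np.float64(-0.3277), np.float64(-29.93), np.float64(0.618))
box_left []
box_right [(array([ 0.6333, -0.4188,  0.0048]), 0.4)]
wrist 0.94 12887 13078 [12887] (np.float64(0.5738), np.float64(-0.3265), np.float64(-29.03), np.float64(0.99))
box_left []
box_right []
```

```bash
python3 - <<'E'
from h import *
s=observe();p=s["position"];R=s["tool_rot"];a=np.arctan2(R[1,0],R[0,0])
print(s["time_s"],p,np.degrees(a))
z=p[2]-.0771+.003-.013
P=[[(x,y,q+z) for x,y,q in b] for b in PACK]
im=optics.get_image("wrist");m,sc=mask("cool_pack","wrist")
c,sn=np.cos(a),np.sin(a)
f=fit(im,m,(p[0]+.059*c,p[1]+.059*sn,a),P);print(sc,f)
d=np.array(f[:2])-p[:2];off=(d@[c,sn],d@[-sn,c]);print("pack in tool yaw frame",off,"dyaw",f[2]-np.degrees(a))
for off in(off,(.059,0)):
    S=np.array([.5745,-.3265]);t=np.radians(-29.2);c2,s2=np.cos(t),np.sin(t)
    T=S-[c2*off[0]-s2*off[1],s2*off[0]+c2*off[1]]
    D=np.r_[T-p[:2],0];print("target TCP",T,"shift tool cm",(R.T@D*100).round(2),"turn",np.degrees(a)+29.2)
E
```

```text
14.95 [ 0.39952781 -0.03077248  0.29331422] 38.47984879138433
0.59 (np.float64(0.4462), np.float64(0.0022), np.float64(37.0), np.float64(0.858))
pack in tool yaw frame (np.float64(0.05705302709167452), np.float64(-0.0032295290707042845)) dyaw -1.4798487913843275
target TCP [ 0.52627271 -0.295847  ] shift tool cm [-6.57 28.64 -0.  ] turn 67.67984879138433
target TCP [ 0.5229976  -0.29771628] shift tool cm [-6.94 28.58 -0.  ] turn 67.67984879138433
```

>>> move_arm(series="-0.2 0.8 0 2 -1; -0.6 2.4 0 6 -1; -1.1 4.8 0 12 -1; -1.7 7.4 0 19 -1; -2.3 9.8 0 26 -1; -2.9 12.2 0 33 -1; -3.4 14.4 0 39 -1; -3.8 16 0 43 -1")

```text
time_s: 16.05
position: [0.4696, -0.1814, 0.2929]
tool_rot: [[0.996, -0.084, -0.001], [-0.084, -0.996, 0.0], [-0.001, -0.0, -1.0]]
ft_force: [0.7, 0.2, -6.4]
grip_width: 0.0243
gripper_force: 109.8
```

```bash
cat > tgt.py <<'E'
from h import *
def tgt(T,yaw):
    s=observe();p=s["position"];R=s["tool_rot"];a=np.degrees(np.arctan2(R[1,0],R[0,0]))
    print(round(s["time_s"],2),p.round(4),round(a,2),"F",s["ft_force"].round(1),"shift",(R.T@np.r_[np.array(T)-p[:2],0]*100).round(2),"turn",round(a-yaw,2))
E
python3 -c "
from tgt import *
tgt((.524,-.297),-29.2)"
```

```text
16.05 [ 0.4696 -0.1814  0.2929] -4.83 F [ 0.7  0.2 -6.4] shift [ 6.390e+00  1.106e+01 -1.000e-02] turn 24.37
```

>>> move_arm(series="0.6 1 0 2 -1; 1.8 3 0 6 -1; 3 5.4 0 11 -1; 4.4 7.8 0 17 -1; 5.6 9.8 0 21.5 -1; 6.2 10.8 0 24 -1; 6.4 11.1 0 24.4 -1; 6.4 11.1 0 24.4 -1")

```text
time_s: 17.05
position: [0.5241, -0.2952, 0.2933]
tool_rot: [[0.875, -0.483, -0.0], [-0.483, -0.875, 0.0], [-0.0, -0.0, -1.0]]
ft_force: [-0.0, 0.2, -6.9]
grip_width: 0.0242
gripper_force: 109.8
```

>>> move_arm(series="0 0 1.5 0 -1; 0 0 4 0 -1; 0 0 7 0 -1; 0 0 10 0 -1; 0 0 12.5 0 -1; 0 0 14 0 -1; 0 0 14.3 0 -1; 0 0 14.3 0 -1")

```text
time_s: 18.05
position: [0.5245, -0.2958, 0.1512]
tool_rot: [[0.875, -0.484, 0.001], [-0.484, -0.875, -0.001], [0.001, 0.0, -1.0]]
ft_force: [0.0, -0.1, -6.4]
grip_width: 0.0245
gripper_force: 109.7
```

```bash
python3 - <<'E'
from tgt import *
tgt((.524,-.297),-29.2)
s=observe();p=s["position"];R=s["tool_rot"];a=np.arctan2(R[1,0],R[0,0]);c,sn=np.cos(a),np.sin(a)
z=p[2]-.0771+.003-.013
P=[[(x,y,q+z) for x,y,q in b] for b in PACK]
for cam in("wrist","top"):
    im=optics.get_image(cam);m,sc=mask("cool_pack",cam)
    if m is not None:
        f=fit(im,m,(p[0]+.0585*c,p[1]+.0585*sn,a),P);d=np.array(f[:2])-p[:2];print(cam,sc,f,d@[c,sn],d@[-sn,c],f[2]-np.degrees(a))
    if cam=="wrist":
        o=cv2.resize(im["pixels"],(800,600),interpolation=cv2.INTER_CUBIC)
        def draw(pose,Q,col):
            q=proj(im,world(pose,Q))*[800/512,600/384];cv2.polylines(o,[np.round(q).astype(np.int32)],True,col,1)
        S=(.5745,-.3265,np.radians(-29.2))
        draw(S,rect(-.066,.134,-.112,.112,.038),(0,0,255));draw(S,rect(-.054,.054,-.1,.1,.038),(0,200,0))
        pk=(p[0]+.0585*c,p[1]+.0585*sn,a);draw(pk,[(x,y,q) for x,y,q in rect(-.045,.045,-.075,.09,z+.043)],(255,0,255))
        cv2.imwrite("pics/wrist8o.png",o)
E
```

```text
18.05 [ 0.5245 -0.2958  0.1512] -28.94 F [ 0.  -0.1 -6.4] shift [0.01 0.13 0.  ] turn 0.26
wrist 0.7 (np.float64(0.5727), np.float64(-0.3269), np.float64(-30.47), np.float64(0.852)) 0.057196206494883106 -0.0038592869431024707 -1.5286334376637
top 0.46 (np.float64(0.5819), np.float64(-0.3173), np.float64(-30.96), np.float64(0.106)) 0.06060169042237057 0.008993832492257346 -2.018633437663702
```

View pics/wrist8o.png

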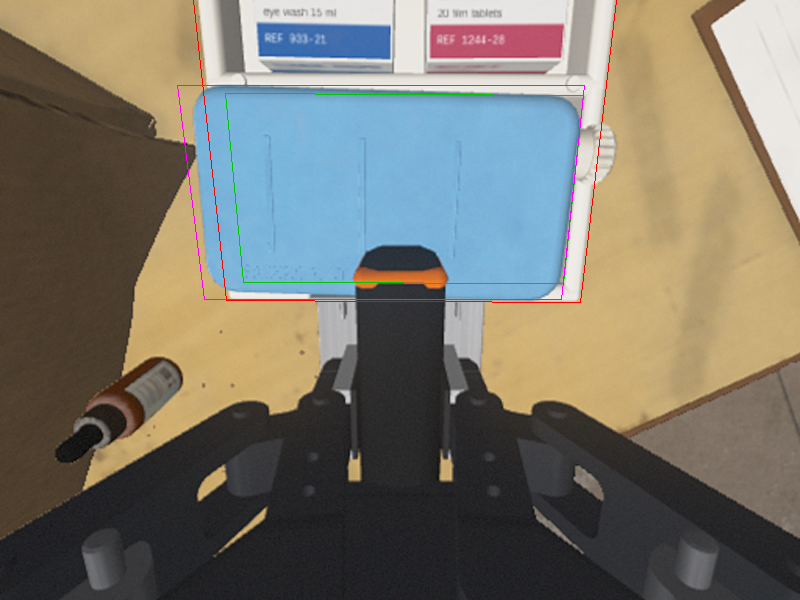

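The pack sits over the cradle. Its outline (195–585, 87–298) is centred within about 2 mm of the predicted position, and the shipper outline matches. Next I lower it in steps while watching the force.

>>> move_arm(series="0 0 0.5 -0.5 -1; 0 0 1.5 -0.5 -1; 0 0 2.5 -0.5 -1; 0 0 3.4 -0.5 -1; 0 0 4.2 -0.5 -1; 0 0 4.8 -0.5 -1; 0 0 5.2 -0.5 -1; 0 0 5.2 -0.5 -1")

```text
time_s: 19.25
position: [0.5241, -0.2957, 0.0981]
tool_rot: [[0.879, -0.477, -0.0], [-0.477, -0.879, 0.0], [-0.0, -0.0, -1.0]]
ft_force: [0.6, 0.2, -6.0]
grip_width: 0.0246
gripper_force: 109.7
```

>>> move_arm(series="0 0 0.3 0 -1; 0 0 0.6 0 -1; 0 0 0.9 0 -1; 0 0 0.9 0 -1")

```text
time_s: 19.75
position: [0.5241, -0.2956, 0.089]
tool_rot: [[0.879, -0.477, -0.0], [-0.477, -0.879, 0.0], [-0.001, -0.0, -1.0]]
ft_force: [-0.6, 0.4, -5.8]
grip_width: 0.0241
gripper_force: 109.7
```

>>> move_arm(series="0 0 0.15 0 -1; 0 0 0.3 0 -1; 0 0 0.5 0 -1; 0 0 0.5 0 -1")

```text
time_s: 20.25
position: [0.5244, -0.2958, 0.0845]
tool_rot: [[0.879, -0.477, 0.001], [-0.477, -0.879, -0.0], [0.001, 0.0, -1.0]]
ft_force: [0.4, 0.0, -3.0]
grip_width: 0.0246
gripper_force: 110.1
```

```bash
python3 - <<'E'
from tgt import *
tgt((.524,-.297),-29.2);s=observe();print(s["wrist_torque"])
p=s["position"];R=s["tool_rot"];a=np.arctan2(R[1,0],R[0,0]);c,sn=np.cos(a),np.sin(a)
im=optics.get_image("wrist");m,sc=mask("cool_pack","wrist")
print(sc,fit(im,m,(p[0]+.0585*c,p[1]+.0585*sn,a),PACK))
E
```

```text
20.25 [ 0.5244 -0.2958  0.0845] -28.46 F [ 0.4  0.  -3. ] shift [0.02 0.12 0.  ] turn 0.74
[0.01873894 0.01679847 0.02716177]
0.9 (np.float64(0.5735), np.float64(-0.3256), np.float64(-30.3), np.float64(0.864))
```

The force is back to the empty-lifter value, so the pack rests on the ribs. I drop 1 mm more and draw the blade straight out.

>>> move_arm(series="0 0 0.12 0 -1; -0.5 0 0.12 0 -1; -1.2 0 0.12 0 -1; -2 0 0.12 0 -1; -2 0 0.12 0 -1")

```text
time_s: 20.98
position: [0.5061, -0.2858, 0.0833]
tool_rot: [[0.879, -0.477, -0.0], [-0.477, -0.879, 0.0], [-0.0, -0.0, -1.0]]
ft_force: [0.7, 0.6, -3.7]
grip_width: 0.0247
gripper_force: 110.1
```

>>> move_arm(series="-1.5 0 0 0 -1; -3 0 0 0 -1; -5 0 0 0 -1; -7 0 0 0 -1; -9 0 0 0 -1; -11 0 0 0 -1; -13 0 0 0 -1; -13 0 0 0 -1")

```text
time_s: 21.98
position: [0.3918, -0.2239, 0.0834]
tool_rot: [[0.879, -0.477, -0.0], [-0.477, -0.879, 0.0], [-0.0, -0.0, -1.0]]
ft_force: [0.0, -0.7, -3.7]
grip_width: 0.0246
gripper_force: 110.2
```

```bash
python3 - <<'E'
from tgt import *
tgt((.44,-.2155),61.8)
for c in("wrist","top"):
    im=optics.get_image(c);m,sc=mask("cool_pack",c)
    if m is not None:print(c,sc,fit(im,m,(.574,-.326,np.radians(-29)),PACK))
E
```

```text
21.98 [ 0.3918 -0.2239  0.0834] -28.48 F [ 0.  -0.7 -3.7] shift [ 3.84 -3.03 -0.  ] turn -90.28
top 0.96 (np.float64(0.5762), np.float64(-0.3242), np.float64(-29.19), np.float64(0.884))
```

>>> move_arm(series="0 0 -2 0 -1; 0 0 -6 0 -1; 0.5 -0.4 -10 -10 -1; 1 -0.8 -12 -20 -1; 1.6 -1.2 -12 -30 -1; 2.2 -1.7 -12 -40 -1; 2.8 -2.1 -12 -50 -1; 3.3 -2.6 -12 -60 -1")

```text
time_s: 23.18
position: [0.4344, -0.2173, 0.203]
tool_rot: [[0.849, 0.528, 0.0], [0.528, -0.849, -0.0], [0.0, 0.0, -1.0]]
ft_force: [-0.5, -0.2, -3.4]
grip_width: 0.0244
gripper_force: 110.3
```

```bash
python3 -c "
from tgt import *
tgt((.44,-.2155),61.8)"
```

```text
23.18 [ 0.4344 -0.2173  0.203 ] 31.88 F [-0.5 -0.2 -3.4] shift [0.57 0.15 0.  ] turn -29.92
```

>>> move_arm(series="0.2 0 1 -10 -1; 0.4 0.1 4 -20 -1; 0.6 0.2 7.5 -30 -1; 0.6 0.2 10 -30 -1; 0.6 0.2 11.5 -30 -1; 0.6 0.2 12.2 -30 -1; 0.6 0.2 12.4 -30 -1; 0.6 0.2 12.4 -30 -1")

```text
time_s: 24.18
position: [0.4402, -0.2159, 0.0795]
tool_rot: [[0.476, 0.879, 0.001], [0.879, -0.476, -0.001], [-0.0, 0.001, -1.0]]
ft_force: [0.2, -0.2, -3.3]
grip_width: 0.0246
gripper_force: 110.1
```

>>> move_arm(series="0 0 0.1 0 -1; 0 0 0.15 0 -1; 0 0 0.15 0 -1")

```text
time_s: 24.55
position: [0.4399, -0.2157, 0.0777]
tool_rot: [[0.477, 0.879, 0.0], [0.879, -0.477, -0.0], [-0.0, 0.0, -1.0]]
ft_force: [0.0, 0.6, -2.9]
grip_width: 0.0247
gripper_force: 110.1
```

>>> move_arm(series="0 0 0.05 0 -1; 0 0 0.1 0 -1; 0 0 0.1 0 -1")

```text
time_s: 24.92
position: [0.44, -0.2158, 0.0771]
tool_rot: [[0.477, 0.879, 0.001], [0.879, -0.477, -0.0], [-0.0, 0.001, -1.0]]
ft_force: [-0.2, 0.6, 5.2]
grip_width: 0.0246
gripper_force: 111.3
```

>>> move_arm(series="0 0 0 0 -0.4; 0 0 0 0 0; 0 0 0 0 0.5; 0 0 0 0 1; 0 0 0 0 1; 0 0 0 0 1; 0 0 0 0 1")

```text
time_s: 25.8
position: [0.4399, -0.2156, 0.0766]
tool_rot: [[0.477, 0.879, 0.0], [0.879, -0.477, -0.0], [0.0, 0.0, -1.0]]
ft_force: [0.5, -0.2, -0.5]
grip_width: 0.0855
gripper_force: 0.0
```

>>> move_arm(series="0 0 -1 0 1; 0 0 -3 0 1; 0 0 -6 0 1; 0 0 -10 0 1; 0 0 -15 0 1; 0 0 -20 0 1; 0 0 -20 0 1; 0 0 -20 0 1")

```text
time_s: 26.8
position: [0.4395, -0.2154, 0.2764]
tool_rot: [[0.476, 0.879, -0.0], [0.879, -0.476, 0.0], [0.0, -0.001, -1.0]]
ft_force: [0.6, -0.2, 0.3]
grip_width: 0.0853
gripper_force: 0.0
```

```bash
python3 - <<'E'
from tgt import *
tgt((.44,-.2155),61.8)
for c in("wrist","top"):
    im=optics.get_image(c);cv2.imwrite(f"pics/{c}9.png",im["pixels"])
    for t,p0,pt in(("cool_pack",(.574,-.326,np.radians(-29)),PACK),("lifter",(.445,-.205,np.radians(62)),LIFT)):
        m,sc=mask(t,c)
        if m is not None:print(c,t,sc,fit(im,m,p0,pt))
    for t in("box_left","box_right","dropper_bottle","thermo_logger"):
        r=spotter.mark_of(t,c);print(t,[(np.round(d["point"],4),round(d["score"],2)) for d in r[:1]])
    m,a=mask("shipper",c)
    if m is not None:
        mp,_=mask("cool_pack",c);m=m|mp if mp is not None else m
        H=np.zeros((384,512),np.uint8);cv2.fillConvexPoly(H,cv2.convexHull(np.argwhere(m)[:,::-1].astype(np.int32)),1)
        print(c,"ship",a,fit(im,H,(.5745,-.3265,np.radians(-29.2)),SHIP))
E
```

```text
26.8 [ 0.4395 -0.2154  0.2764] 61.54 F [ 0.6 -0.2  0.3] shift [ 0.01  0.05 -0.  ] turn -0.26
wrist lifter 0.65 (np.float64(0.4452), np.float64(-0.2048), np.float64(61.49), np.float64(0.964))
box_left [(array([ 6.773e-01, -3.321e-01, -3.000e-04]), 0.7)]
box_right [(array([ 0.6336, -0.4153,  0.0033]), 0.56)]
dropper_bottle [(array([ 0.5445, -0.0996, -0.0013]), 0.91)]
thermo_logger []
wrist ship 0.72 (np.float64(0.5729), np.float64(-0.3258), np.float64(-29.25), np.float64(0.99))
top cool_pack 0.69 (np.float64(0.5849), np.float64(-0.3291), np.float64(-29.01), np.float64(0.739))
top lifter 0.66 (np.float64(0.4501), np.float64(-0.2043), np.float64(62.74), np.float64(0.308))
box_left [(array([ 0.6758, -0.335 ,  0.0033]), 0.83)]
box_right [(array([ 0.6322, -0.413 ,  0.0039]), 0.65)]
dropper_bottle [(array([ 0.5447, -0.0993, -0.0015]), 0.62)]
thermo_logger [(array([0.6778, 0.2153, 0.0016]), 0.69)]
top ship 0.73 (np.float64(0.5926), np.float64(-0.3357), np.float64(-28.51), np.float64(0.861))
```

```bash
python3 - <<'E'
from h import *
im=optics.get_image("wrist");h=cv2.cvtColor(im["pixels"],cv2.COLOR_BGR2HSV)
m=cv2.inRange(h,(92,70,90),(115,255,255))
q=np.zeros_like(m);cv2.fillConvexPoly(q,cv2.convexHull(proj(im,world((.5729,-.3258,np.radians(-29.25)),box(-.066,.066,-.112,.112,0,.06))).astype(np.float32)).astype(np.int32),255)
n,l,st,_=cv2.connectedComponentsWithStats(m&q);k=1+np.argmax(st[1:,4]);print(st[k])
print(fit(im,l==k,(.573,-.326,np.radians(-29)),PACK[:1]))
S=sil(im,(.573,-.326,np.radians(-29.2)),PACK[:1]);print(S.sum())
E
```

```text
[ 335  121   78  112 7067]
(np.float64(0.5722), np.float64(-0.3239), np.float64(-29.73), np.float64(0.906))
7803.0625
```

The pack lies within 2 mm of the cradle's centre at rib height, the lifter is flat on the table, and the other items are where they were. Handing in.

```bash
python3 -c "
from rig import order
print(order.close_job())"
```

```text
the job is handed in; nothing more can be done
None
```

The cool pack lies flat on the ribs of the shipper's front cradle, within about 2 mm of centre; the lifter is flat on the bare table, the bottle, logger and boxes read where they were, and I handed the job in at about 27 s of the 69 s allowed (no verdict was returned).

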